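# Turn over the reversible insert of a kitchen slicer

### The arm

A 6-joint arm with a two-finger parallel gripper is mounted at the origin on a cart in front of the work surface, level with it; the furniture and walls round the work are solid. World frame = base frame: x ahead of the robot, y to its left, z up, the work surface at z = 0. Lengths are in m, angles in rad, forces in N, time in s.
With the tool pointing down it reaches from about 0.35 to 0.725 m from the base axis. Payload 6 kg.
Tool frame: the origin (TCP) lies on the centre line of the jaws, within the pads' length; the fingertips stand 17 mm ahead of it and the grasp point (between the pads) lies 2 mm behind it; z points along the fingers, y is the line along which they close (so a half turn about z gives the same grasp; the last joint's range is limited). The gripper opens to 85 mm and grips with 20 to 120 N. Pads are 22 mm wide; open, the fingers measure 114 mm over their backs; the gripper's body (76 mm by 85 mm) begins 54 mm behind the grasp point. The pads swing forward as they close: fully open they stand 13 mm farther back than shut.
Start: joints at [-0.83, 0.04, 0.085, 0, -1.615, -0.334], TCP at [0.237, -0.551, 0.248] pointing down, gripper open.
Joint ranges: [-2.56, 2.56], [-1.29, 2.01], [-1.08, 1.49], [-3.29, 1.98], [-2.81, -0.18], [-2.99, 2.99]. Speed limits (rad/s): [2.57, 2.57, 3.01, 3.14, 3.14, 3.14].

### API

Orientations are given as a unit quaternion [w, x, y, z].
In Python, from cell import * gives the robot as it stands.
- The arm moves only by the tool send_rows, never from a script. Its argument "rows" is a list of rows, each a list of 7 numbers: the closure in counts, from 0 (fully open) to 255 (shut), then the shift along the tool's x, y, z in mm, then the turn, a rotation vector about the tool's x, y, z in degrees. A call has 1 to 5 rows; each row is the pose to reach, as a shift and turn from the pose commanded when the call began, along the tool's axes at that moment; what a row does not reach only later rows make up. A row lasts 1/12 s, in which the tool goes at most 41.7 mm and 7.16 degrees, less where a joint would pass 70% of its speed; a pose out of reach is approached as far as the arm can. A call with a gripper value outside its range is refused whole. The fingers move at their own pace and stop on an object; "grip_force" is the grip in N (left out, the last holds). Time passes only in rows, so rows that repeat a pose let the fingers close. It gives the time, the measured TCP pose, the force, the opening and the grip force at its end, in the units of the state.
- sense(): the state, without advancing time (a new reading comes with each control period).
- capture(name): name is "scene" or "top"; returns the picture (384x512x3 uint8, red, green, blue); there is no depth.
- camera_params(name): a dict with "intrinsics" (3x3 intrinsics, pixels), "eye" and "rotation" of the camera in the world. Camera axes: x right, y down, z forward; pixel columns grow to the right and rows downward; lengths in m; the calibration is good to about 2 mm. A picture is of the moment at which its call begins. camera_params takes no time and is no camera call.
- job_done(): hands the job in; it is judged then, once.
The state is a dict: "time_s": time; "q": joint angles; "joint_vel": joint speeds; "joint_efforts": joint torques, N m; "tool_pos": TCP position; "eef_rot": TCP orientation; "wrist_force": force on the tool from outside, world axes, zero at the start; "wrist_torque": the same for the moment, N m; "opening": finger opening in m; "grasp_force": force on a finger pad.
Only numpy, scipy, OpenCV 4.12 (cv2) and the standard library are available. Lean on these libraries where they do the work, as an engineer would, in place of code of your own. Each camera call takes 0.05 s, during which the arm holds its last target. There are 200 camera calls.

### The job

The vegetable slicer has its reversible insert in with the straight-blade face up. Draw the insert out by its grip, turn it over so that the face with the two rows of teeth is up, and slide it back into the slicer, grip end uppermost, until it is fully home against the end stop; then let go. Leave everything else on the worktop where it stands.

Things in the scene. Friction and masses are not known exactly. Their poses are not given: they have to be found in the camera images.
- slicer_bed: Sloping bed of the white table slicer, fixed to the worktop (base 190 x 116 mm, about 135 mm high). Origin: where the middle of the insert's plate lies when fully home, 85 mm above the worktop. x points up the slope (55 degrees above level) to the open high end, y level across, z square out of the bed, upwards. The insert's side edges run in two channels.
- bed_mouth (a point): Mouth of the channels, 28 mm up the bed's x, at the middle of the insert's thickness. Ledges under the plate's edges (top at bed z = -3 mm) reach up to x = +52 mm; steel lips over the edges (underside z = +6 mm) begin here, flared, full from x = +17 mm down: a 9 mm slot for a 6 mm plate. Walls 81 mm apart, 90 mm above x = +20 mm. Between the channels (|y| under 31 mm) it is open right through.
- bed_stop (a point): Middle of the end stop across the lower end of the channels, 50 mm down the slope from the bed's origin; the insert's leading end rests against it when fully home.
- insert: Loose black reversible insert, about 60 to 130 g: a plate 100 x 76 x 6 mm with a grip at one end. Origin: middle of the plate and of its thickness. x points along it to the grip, z out of the straight-blade face (one wide steel blade, up to 4 mm proud); two rows of steel teeth stand 5 mm out of the -z face. Starts fully home, axes along the bed's; turned over, its y and z point against the bed's, x still up the slope.
- insert_grip (a point): Centre of the insert's grip, 73 mm from the insert's origin along its x: a block 12 mm thick (along z), 44 mm wide (along y), 45 mm long (x from 50 to 95 mm). Grasp it across its thickness with the fingers pointing down the slope. When the insert is fully home it lies 73 mm up the slope from the bed's origin.
- insert_tip (a point): Middle of the insert's leading end, 50 mm from its origin along -x. The last 10 mm of the plate are only 66 mm wide. The edges are alike either way up. In the bed it lies on the ledges and slides down by its own weight, or with a light push.
- cup: White cup, 95 x 124 x 57 mm, a bystander. Origin under its centre.
- green_bowl: Small teal bowl, 120 mm across, 53 mm high, a bystander. Origin under its centre.
- mandarin: Mandarin, 61 mm across, 50 mm high, a bystander. Origin under its centre.
- shaker: Shaker with a grey top, 44 mm across, 90 mm high, a bystander. Origin under its centre.
- jam_jar: Jam jar, 65 mm across, 94 mm high, a bystander. Origin under its centre.
- peeler: Green vegetable peeler lying flat, 170 x 25 x 18 mm, a bystander. Origin under its centre, x along it.
- notepad: Notepad lying flat, 150 x 100 x 11 mm, a bystander. Origin under its centre.

How it is judged:
By the outcome, as a careful person would: the job done as asked, in the order asked, and still so for the second after the job is handed in, with the robot touching nothing.
It also fails if it takes over 45 s, if anything falls off the work surface, if the arm or the gripper's body presses on something with over 40 N, if the wrist force passes 120 N, or if a joint passes its speed limit or range.

## Working session

There is one attempt and no reset: what is moved stays moved. The work goes in short steps, Python scripts to look and compute and a tool call to move; the robot and the scene stay as the last step left them, time stands still between calls to the robot, and variables do not carry over. Pictures are saved under pics/ and viewed, at most 10 in all, crops included, and the job is handed in when it is done.

Besides the shell and the picture viewer there is one more tool, called after "Call:" by a JSON object that holds its "api" and its "payload", one argument or row to a line. send_rows: Moves the arm, as the interface text tells. Its arguments: {"type":"object","properties":{"rows":{"type":"array"},"grip_force":{"type":"number"}},"required":["rows"]}

```bash
ls; mkdir -p pics; python3 - <<'E'
from cell import *
import cv2,numpy as np
for n in("scene","top"):
    cv2.imwrite(f"pics/{n}0.png",cv2.cvtColor(capture(n),cv2.COLOR_RGB2BGR))
    p=camera_params(n);print(n,p)
s=sense();print(s)
E
```

```text
pics
scene {'intrinsics': array([[457.14378674,   0.        , 256.25580374],
       [  0.        , 457.14378674, 196.59919508],
       [  0.        ,   0.        ,   1.        ]]), 'eye': array([-0.05178408, -1.21438233,  0.64686149]), 'rotation': array([-0.53609106,  0.81089779, -0.1980349 ,  0.12583057])}
top {'intrinsics': array([[486.48248588,   0.        , 265.04933396],
       [  0.        , 486.48248588, 197.16972763],
       [  0.        ,   0.        ,   1.        ]]), 'eye': array([-0.26532361,  0.21067621,  1.69028774]), 'rotation': array([ 0.14409641, -0.55966846,  0.79260328, -0.19439003])}
{'time_s': 0.1, 'q': array([-8.30300602e-01,  4.07662058e-02,  8.39239914e-02, -3.66284971e-04,
       -1.61549767e+00, -3.33714963e-01]), 'joint_vel': array([ 0.00018458, -0.00059378,  0.00162046,  0.00164507,  0.00059328,
        0.00121152]), 'joint_efforts': array([-5.53391365e-03, -3.69349980e+01,  3.48280764e+01,  6.95174441e+00,
       -4.56859081e-03,  3.57786837e-05]), 'tool_pos': array([ 0.23735757, -0.55077285,  0.24738608]), 'eef_rot': array([-2.37678741e-04, -2.01998795e-01,  9.79385449e-01,  7.56722326e-04]), 'wrist_force': array([-0.88783672, -0.82940665,  0.33873374]), 'wrist_torque': array([ 0.04504838,  0.01005501, -0.01368405]), 'grasp_force': 0.0, 'opening': 0.08575138884880783}
```

View pics/scene0.png

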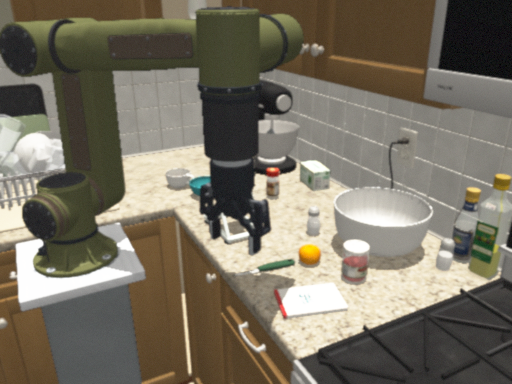

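View pics/top0.png

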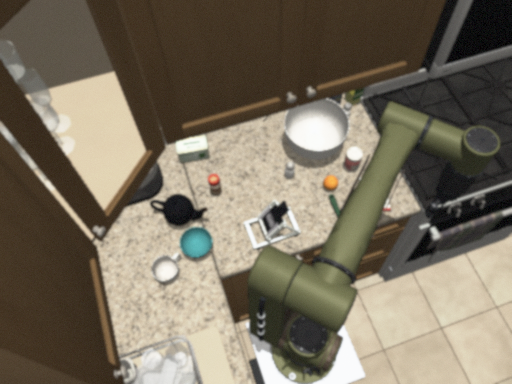

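The scene view shows the gripper at (240,220) hiding the slicer. In the top view the slicer is at about (273,222), with the dark insert at (272,215). I'll enlarge that area.

```bash
cat > h.py <<'E'
import numpy as np
from scipy.spatial.transform import Rotation as R
from cell import *
def rot(q): return R.from_quat(np.roll(q,-1))
def ray(n,u,v):
    p=camera_params(n);d=rot(p['rotation']).apply(np.linalg.inv(p['intrinsics'])@[u,v,1.]);return p['eye'],d
def onz(n,u,v,z):
    e,d=ray(n,u,v);return e+d*(z-e[2])/d[2]
def proj(n,P):
    p=camera_params(n);c=rot(p['rotation']).inv().apply(np.atleast_2d(P)-p['eye'])@p['intrinsics'].T;return c[:,:2]/c[:,2:]
E
python3 - <<'E'
from h import *
import cv2
i=cv2.imread('pics/top0.png')[190:260,230:320]
cv2.imwrite('pics/top0c.png',cv2.resize(i,None,fx=8,fy=8,interpolation=cv2.INTER_CUBIC))
print(onz('top',273,222,.08),proj('top',[sense()['tool_pos']]))
E
```

```text
[ 0.44154438 -0.05040865  0.08      ] [[436.36310628 207.03777052]]
```

View pics/top0c.png

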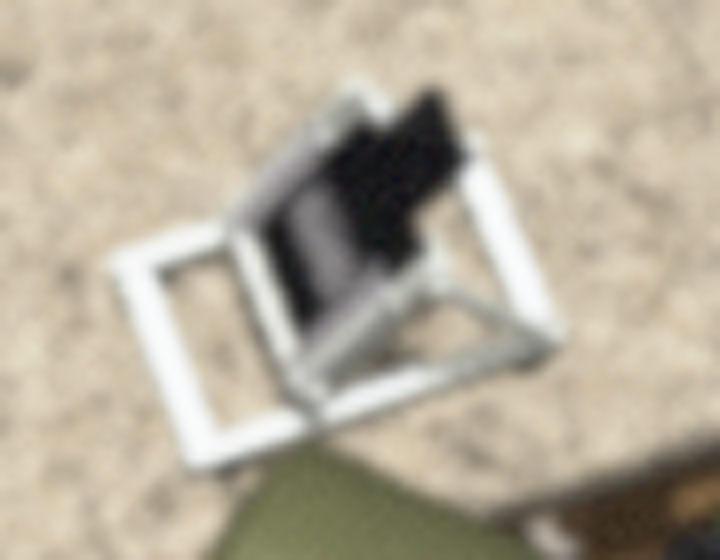

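The crop shows the base frame corners at (115,268), (200,465), (560,340) and (475,140) in crop pixels. The grip end lies at about (435,90)–(465,155), with the slope rising to the upper right.

```bash
python3 - <<'E'
from h import *
f=lambda x,y,z:onz('top',230+(x+.5)/8-.5,190+(y+.5)/8-.5,z)
c=[f(*p,.006) for p in((115,262),(198,468),(562,340),(472,138))]
for k in range(4):print(c[k].round(4),np.linalg.norm(c[k]-c[k-1]).round(4))
d=(c[2]+c[3]-c[0]-c[1])[:2];e=(c[1]-c[0]+c[2]-c[3])[:2]
print('yaw',np.degrees(np.arctan2(d[1],d[0])),np.degrees(np.arctan2(e[1],e[0]))+90,'centre',np.mean(c,0))
yaw=np.arctan2(d[1],d[0])
u=np.array([np.cos(yaw),np.sin(yaw)])
# grip end, upper face corners: x=95,z=+6 ; plate bottom line (lower end of the bed lip)
s,cc=np.sin(np.radians(55)),np.cos(np.radians(55))
for (a,b,x,z) in((435,88,95,6),(468,155,95,6),(352,90,0,0),(285,265,-37,3)):
  P=f(a,b,.085+x*.001*s+z*.001*cc);print(x,P, P[:2]-u*(x*cc-z*s)*.001)
E
```

```text
[0.5102 0.0425 0.006 ] 0.1838
[0.397  0.0392 0.006 ] 0.1132
[ 0.4006 -0.1435  0.006 ] 0.1827
[ 0.5148 -0.1413  0.006 ] 0.1143
yaw -88.71428862345338 -88.60605762116438 centre [ 0.45562072 -0.05075556  0.006     ]
95 [ 0.46923271 -0.10114358  0.1662609 ] [ 0.46812035 -0.05158121]
95 [ 0.43335567 -0.10318029  0.1662609 ] [ 0.4322433  -0.05361792]
0 [ 0.52043733 -0.08106755  0.085     ] [ 0.52043733 -0.08106755]
-37 [ 0.45899657 -0.02606163  0.0564121 ] [ 0.4595279  -0.04973545]
```

```bash
cat >> h.py <<'E'
YAW=np.radians(-88.7);O=np.array([.4535,-.052,.085])
def bed():
    u=np.array([np.cos(YAW),np.sin(YAW),0]);s,c=np.sin(np.radians(55)),np.cos(np.radians(55))
    X=u*c+[0,0,s];Z=-u*s+[0,0,c];return X,np.cross(Z,X),Z
def target(x,y=0,z=0,flip=1):
    X,Y,Z=bed();return O+.001*(x*X+y*Y+z*Z),R.from_matrix(np.c_[-Y*flip,Z*flip,-X])
def rel(p,r):
    s=sense();r0=rot(s['eef_rot']);return r0.inv().apply((p-s['tool_pos'])*1000).round(1),np.degrees((r0.inv()*r).as_rotvec()).round(2)
def inbed():
    s=sense();M=np.array(bed());return (M@(s['tool_pos']-O)*1000).round(1)
E
python3 - <<'E'
from h import *
p,r=target(185);print(p,rel(p,r))
print(proj('scene',[[.5,-.3,.25],[.55,-.3,.35],[.453,-.05,.0],[.453,-.1,.16],p]))
print(rel(np.array([.52,-.33,.36]),r),rel(np.array([.52,-.33,.36]),rot(sense()['eef_rot'])))
E
```

```text
[ 0.45590739 -0.15808433  0.23654313] (array([-356.1,  274.2,   11.2]), array([-34.48,  -6.75,  21.31]))
[[287.3686545  174.43810023]
 [305.75968867 132.63072366]
 [231.60888356 227.79442257]
 [237.12835094 185.16074707]
 [246.44567634 165.71875502]]
(array([-346.9,   91.1, -112.5]), array([-34.48,  -6.75,  21.31])) (array([-346.9,   91.1, -112.5]), array([0., 0., 0.]))
```

Call:
{"api": "send_rows", "payload": {
  "rows": [
    [130,-35,9,-11,0,0,0],
    [130,-70,18,-22,0,0,0],
    [130,-105,27,-33,0,0,0],
    [130,-140,36,-45,0,0,0],
    [130,-174,45,-56,0,0,0]
  ],
  "grip_force": 60
}}

```text
time_s: 0.52
tool_pos: [0.3805, -0.4395, 0.3046]
eef_rot: [-0.0, -0.202, 0.979, 0.0]
wrist_force: [0.1, -1.5, 0.3]
opening: 0.0415
grasp_force: 0.0
```

Call:
{"api": "send_rows", "payload": {
  "rows": [
    [130,-35,9,-11,0,0,0],
    [130,-70,18,-22,0,0,0],
    [130,-105,27,-33,0,0,0],
    [130,-140,36,-45,0,0,0],
    [130,-174,45,-56,0,0,0]
  ]
}}

```text
time_s: 0.93
tool_pos: [0.5226, -0.3292, 0.3606]
eef_rot: [-0.0, -0.202, 0.979, 0.0]
wrist_force: [0.7, -1.2, 0.6]
opening: 0.0419
grasp_force: 0.0
```

```bash
python3 - <<'E'
from h import *
import cv2
a=cv2.cvtColor(capture('scene'),cv2.COLOR_RGB2BGR);cv2.imwrite('pics/s1.png',a)
i=a[160:260,170:320]
cv2.imwrite('pics/s1c.png',cv2.resize(i,None,fx=5,fy=5,interpolation=cv2.INTER_CUBIC))
s=sense();print(s['tool_pos'],s['q'].round(2),s['opening'],s['time_s'])
E
```

```text
[ 0.52661212 -0.32596439  0.361043  ] [-0.23  0.14  0.39 -0.   -1.83 -0.93] 0.042080764171629786 0.9833
```

View pics/s1c.png

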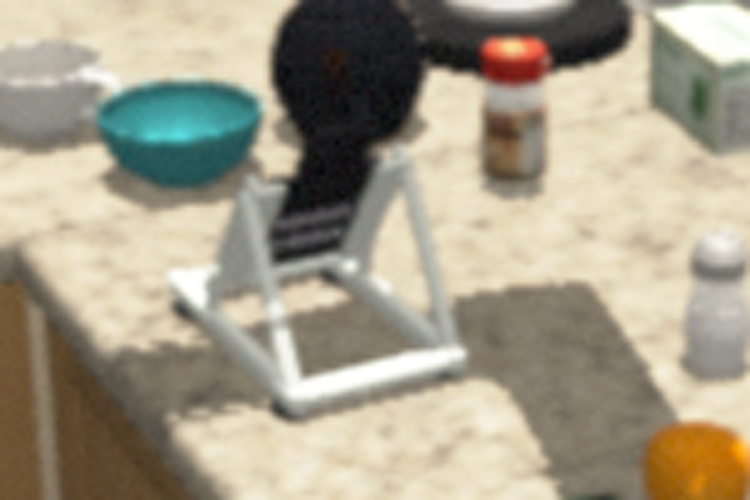

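The view is now clear. The slicer's near base bar runs between crop pixels (285,395) and (462,358). The dark grip is at (325,165), in front of the teapot, and the uphill side faces the camera.

```bash
python3 - <<'E'
from h import *
f=lambda x,y,z:onz('scene',170+(x+.5)/5-.5,160+(y+.5)/5-.5,z)
for a in((285,408,0),(465,368,0),(170,275,.01),(180,305,0)):print(f(*a).round(4))
# grip seen against: lateral edges at back face z=-6, x~80
for a,b,x in((300,172,60),(367,160,60)):
  print(f(a,b,.085+.001*(x*.819-6*.574)).round(4))
X,Y,Z=bed();C=lambda x,y,z:O+.001*(x*X+y*Y+z*Z)
P=proj('scene',[C(95,22,-6),C(95,-22,-6),C(50,22,-6),C(50,-22,-6),C(-50,38,-3),C(-50,-38,-3)]);print((((P-[170,160])+.5)*5-.5).round())
for y in(-.01,0):
  pass
i=__import__('cv2').imread('pics/s1.png')
for v in (187,189,191,193,195): print(v,i[v,222:256].sum(1)//3)
E
```

```text
[ 0.4045 -0.1217  0.    ]
[ 0.5211 -0.127   0.    ]
[0.4035 0.0607 0.01  ]
[0.4001 0.0355 0.    ]
[ 0.4347 -0.0856  0.1307]
[ 0.477  -0.0876  0.1307]
[[383. 128.]
 [314. 142.]
 [364. 172.]
 [297. 186.]
 [347. 252.]
 [236. 278.]]
187 [200 208 197 154 125 119 110  93  58  29  28  26  26  25  24  25  21  22
  22  20  17  18  23  29  37  49  69  91 105 116 136 168 203 219]
189 [204 204 206 208 201 184 154 121  73  32  23  25  22  25  23  20  19  19
  11  19  25  41  75 107 124 141 151 172 187 195 208 220 219 219]
191 [207 215 216 213 209 206 195 153  82  32  21  10  26  20  22  16  16  12
  21  22  30  52  75 107 149 186 174 175 191 195 197 204 200 199]
193 [164 202 213 211 212 204 172  98  37  21  21  17  14  21  21  22  16  17
  25  20  22  34  73 121 156 171 164 156 157 167 182 202 212 210]
195 [149 164 148 137 126 112  86  51  27  20  22  18  24  21  17  17  16  22
  16  25  23  54  94 127 137 137 136 144 153 173 185 203 216 219]
```

```bash
sed -i 's/-88.7/-89/;s/.4535,-.052/.4555,-.052/' h.py; python3 - <<'E'
from h import *
p,r=target(190);print(p,rel(p,r))
E
```

```text
[ 0.45740195 -0.16096292  0.24063889] (array([ -2.3, 178.9, 120.4]), array([-34.52,  -6.8 ,  21.86]))
```

Call:
{"api": "send_rows", "payload": {
  "rows": [
    [130,0,25,15,-5.5,-1.1,3.5],
    [130,0,55,30,-11,-2.2,7],
    [130,-1,85,50,-17,-3.3,10.5],
    [130,-1,115,75,-22.5,-4.4,14],
    [130,-2,145,95,-28,-5.5,17.5]
  ]
}}

```text
time_s: 1.4
tool_pos: [0.4655, -0.1951, 0.2639]
eef_rot: [-0.003, -0.044, 0.968, 0.248]
wrist_force: [0.1, -0.6, -0.3]
opening: 0.0422
grasp_force: 0.0
```

```bash
python3 - <<'E'
from h import *
p,r=target(190);print(rel(p,r),sense()['q'].round(2))
E
```

```text
(array([ 5.5, 19.3, 37. ]), array([-6.24, -1.31,  3.92])) [-0.34  0.02  0.18 -0.49 -1.9  -1.26]
```

Call:
{"api": "send_rows", "payload": {
  "rows": [
    [130,2,18,18,-4,-1,3],
    [130,4,18,30,-6.2,-1.3,3.9],
    [130,4,18,30,-6.2,-1.3,3.9],
    [130,4,18,30,-6.2,-1.3,3.9]
  ]
}}

```text
time_s: 1.73
tool_pos: [0.4591, -0.1676, 0.2468]
eef_rot: [-0.003, -0.01, 0.955, 0.297]
wrist_force: [-0.3, -0.2, 1.5]
opening: 0.0412
grasp_force: 0.0
```

```bash
python3 - <<'E'
from h import *
import cv2
p,r=target(76);print(rel(p,r),inbed(),sense()['q'].round(2))
for n,(x,y) in {'scene':(160,120),'top':(220,170)}.items():
  a=cv2.cvtColor(capture(n),cv2.COLOR_RGB2BGR);i=a[y:y+110,x:x+130];cv2.imwrite(f'pics/{n}2.png',i)
  i=cv2.resize(i,None,fx=3,fy=5)if 0 else cv2.resize(i,None,fx=5,fy=5,interpolation=cv2.INTER_CUBIC)
  j=i if n=='scene' else j
  if n=='top': cv2.imwrite('pics/v2.png',cv2.resize(np.hstack([j,i]),(800,340)))
E
```

```text
(array([  1.4,   2.8, 122.9]), array([-0.39, -0.07,  0.15])) [198.9   1.6  -2. ] [-0.37 -0.    0.13 -0.59 -1.9  -1.32]
```

View pics/v2.png

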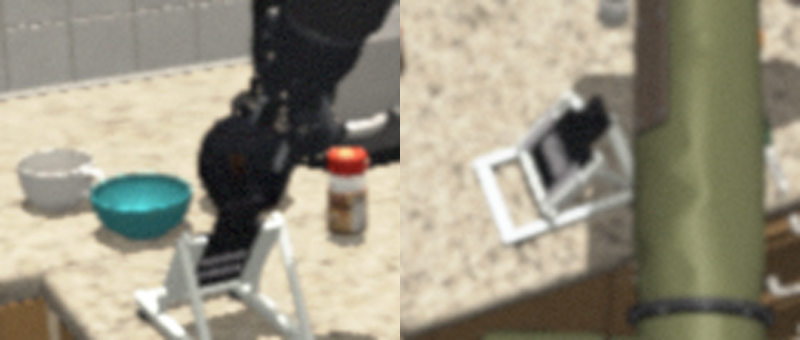

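The scene crop shows the gripper above and to the right of the grip, and the grip is clear at (240,220). The top crop shows the bed and grip free of the arm, which covers only the right side. I'll approach along the slope.

Call:
{"api": "send_rows", "payload": {
  "rows": [
    [130,1,3,20,-0.4,0,0],
    [130,1,3,42,-0.4,0,0],
    [130,1,3,65,-0.4,0,0],
    [130,1,3,80,-0.4,0,0],
    [130,1,3,90,-0.4,0,0]
  ]
}}

```text
time_s: 2.25
tool_pos: [0.4576, -0.1127, 0.1744]
eef_rot: [-0.003, -0.011, 0.954, 0.301]
wrist_force: [-0.9, -1.0, 0.3]
opening: 0.0421
grasp_force: 0.0
```

Call:
{"api": "send_rows", "payload": {
  "rows": [
    [130,0,0,10,0,0,0],
    [130,0,0,20,0,0,0],
    [130,0,0,30,0,0,0],
    [130,0,0,33,0,0,0],
    [130,0,0,33,0,0,0]
  ]
}}

```text
time_s: 2.67
tool_pos: [0.457, -0.0941, 0.1475]
eef_rot: [-0.003, -0.01, 0.953, 0.301]
wrist_force: [-0.1, -0.9, 0.3]
opening: 0.042
grasp_force: 0.0
```

```bash
python3 - <<'E'
from h import *
import cv2
p,r=target(76);print(rel(p,r),inbed(),sense()['wrist_force'].round(1))
for n,(x,y) in {'scene':(160,120),'top':(220,170)}.items():
  a=cv2.cvtColor(capture(n),cv2.COLOR_RGB2BGR);i=a[y:y+110,x:x+130]
  i=cv2.resize(i,None,fx=5,fy=5,interpolation=cv2.INTER_CUBIC)
  j=i if n=='scene' else j
  if n=='top': cv2.imwrite('pics/v3.png',cv2.resize(np.hstack([j,i]),(800,340)))
E
```

```text
(array([ 0.8, -1.3, -0.6]), array([ 0.06, -0.07,  0.2 ])) [75.4  0.8  1.3] [-0.1 -0.9  0.3]
```

View pics/v3.png

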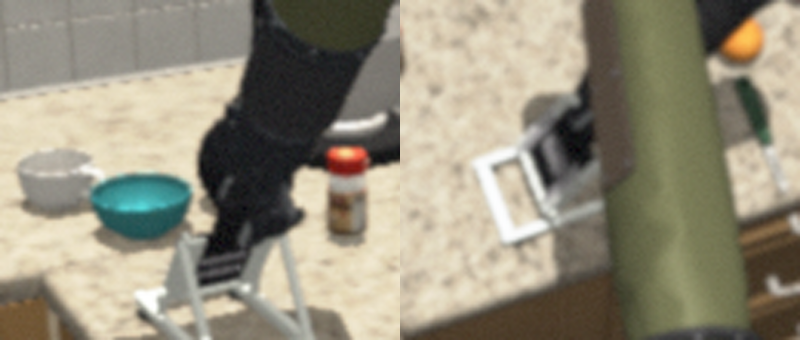

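The gripper now stands around the grip, centred on the bed in both views, with no contact force. I'll close gently.

Call:
{"api": "send_rows", "payload": {
  "rows": [
    [180,1,-1,0,0,0,0],
    [200,1,-1,0,0,0,0],
    [225,1,-1,0,0,0,0],
    [225,1,-1,0,0,0,0],
    [225,1,-1,0,0,0,0]
  ],
  "grip_force": 20
}}

```text
time_s: 3.18
tool_pos: [0.4565, -0.0943, 0.1492]
eef_rot: [-0.002, -0.011, 0.953, 0.302]
wrist_force: [-2.0, 5.0, 7.6]
opening: 0.0116
grasp_force: 19.9
```

```bash
python3 - <<'E'
from h import *
s=sense();p,r=target(76);print(rel(p,r),inbed(),(np.array(bed())@s['wrist_force']).round(1),s['wrist_torque'].round(2),s['opening'],s['grasp_force'])
E
```

```text
(array([ 0.3, -2.1,  0.8]), array([0.18, 0.03, 0.32])) [76.8  0.2  2.1] [ 3.3 -1.9  8.5] [1.44 0.59 0.34] 0.01158433688847603 19.879397749900818
```

Call:
{"api": "send_rows", "payload": {
  "rows": [
    [225,0,1,0,0,0,0],
    [225,0,2,0,0,0,0],
    [225,0,2,0,0,0,0]
  ],
  "grip_force": 35
}}

```text
time_s: 3.43
tool_pos: [0.4565, -0.0938, 0.1495]
eef_rot: [-0.002, -0.01, 0.954, 0.301]
wrist_force: [-1.0, 0.5, 5.2]
opening: 0.0116
grasp_force: 34.8
```

```bash
python3 - <<'E'
from h import *
s=sense();p,r=target(76);print(rel(p,r),inbed(),(np.array(bed())@s['wrist_force']).round(1),s['wrist_torque'].round(2),s['opening'],s['grasp_force'])
E
```

```text
(array([ 0.2, -2.7,  0.8]), array([0.03, 0.05, 0.24])) [76.8  0.2  2.7] [ 4.  -0.9  3.4] [-0.27  0.17  0.08] 0.011564544908761755 34.806236028671265
```

```bash
python3 - <<'E'
from h import *
s=sense();np.savez('home.npz',p=s['tool_pos'],r=s['eef_rot'])
E
```

Call:
{"api": "send_rows", "payload": {
  "rows": [
    [225,0,0,0,0,0,0],
    [225,0,0,-5,0,0,0],
    [225,0,0,-15,0,0,0],
    [225,0,0,-25,0,0,0],
    [225,0,0,-35,0,0,0]
  ],
  "grip_force": 60
}}

```text
time_s: 3.85
tool_pos: [0.4565, -0.1143, 0.178]
eef_rot: [-0.002, -0.01, 0.953, 0.301]
wrist_force: [-0.1, 2.8, -0.1]
opening: 0.0113
grasp_force: 55.5
```

Call:
{"api": "send_rows", "payload": {
  "rows": [
    [225,0,0,-12,0,0,0],
    [225,0,0,-24,0,0,0],
    [225,0,0,-36,0,0,0],
    [225,0,0,-48,0,0,0],
    [225,0,0,-60,0,0,0]
  ]
}}

```text
time_s: 4.27
tool_pos: [0.4571, -0.1495, 0.2275]
eef_rot: [-0.002, -0.01, 0.954, 0.301]
wrist_force: [-0.2, 0.3, -0.5]
opening: 0.0113
grasp_force: 55.7
```

Call:
{"api": "send_rows", "payload": {
  "rows": [
    [225,0,0,-12,0,0,0],
    [225,0,0,-24,0,0,0],
    [225,0,0,-36,0,0,0],
    [225,0,0,-45,0,0,0],
    [225,0,0,-45,0,0,0]
  ]
}}

```text
time_s: 4.68
tool_pos: [0.4578, -0.176, 0.2651]
eef_rot: [-0.001, -0.009, 0.954, 0.3]
wrist_force: [-1.2, -0.5, -0.7]
opening: 0.0113
grasp_force: 56.0
```

```bash
python3 - <<'E'
from h import *
import cv2
s=sense();print(inbed(),s['q'].round(2),(np.array(bed())@s['wrist_force']).round(1),s['opening'])
for n,(x,y) in {'scene':(160,100),'top':(220,150)}.items():
  a=cv2.cvtColor(capture(n),cv2.COLOR_RGB2BGR);i=a[y:y+130,x:x+130];cv2.imwrite(f'pics/{n}4.png',a)
  i=cv2.resize(i,None,fx=3,fy=3,interpolation=cv2.INTER_CUBIC)
  j=i if n=='scene' else j
  if n=='top': cv2.imwrite('pics/v4.png',np.hstack([j,i]))
E
```

```text
[2.187e+02 1.000e-01 1.700e+00] [-0.39  0.01  0.17 -0.6  -1.94 -1.32] [-0.3 -1.2 -0.8] 0.01132281989736305
```

View pics/v4.png

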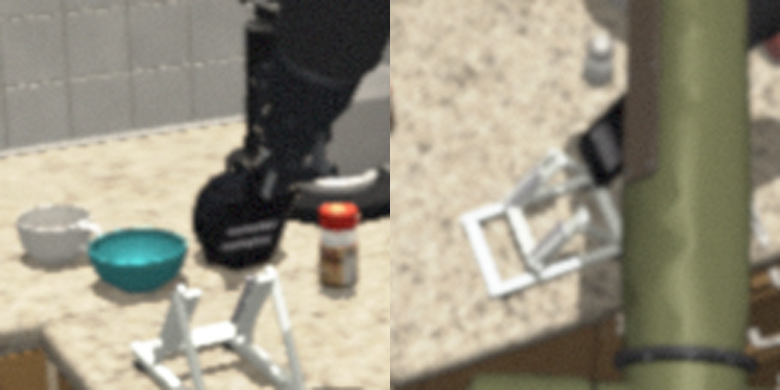

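The insert is fully out: the bed is empty in both views, and the teeth face the scene camera at (245,235). Now the flip.

Call:
{"api": "send_rows", "payload": {
  "rows": [
    [225,0,0,0,0,0,-7],
    [225,0,0,0,0,0,-14],
    [225,0,0,0,0,0,-21],
    [225,0,0,0,0,0,-28],
    [225,0,0,0,0,0,-35]
  ]
}}

```text
time_s: 5.2
tool_pos: [0.4574, -0.1737, 0.2625]
eef_rot: [0.089, -0.299, 0.905, 0.288]
wrist_force: [-0.1, 0.1, -1.0]
opening: 0.0114
grasp_force: 55.8
```

```bash
python3 - <<'E'
from h import *
s=sense();print(inbed(),s['q'].round(2),s['wrist_force'].round(1))
E
```

```text
[ 2.152e+02 -2.000e-01  2.100e+00] [-0.39  0.01  0.17 -0.6  -1.93 -0.71] [-0.1  0.1 -1. ]
```

Only joint 6 moves, in the right direction. I'll continue.

Call:
{"api": "send_rows", "payload": {
  "rows": [
    [225,0,0,0,0,0,-7],
    [225,0,0,0,0,0,-14],
    [225,0,0,0,0,0,-21],
    [225,0,0,0,0,0,-28],
    [225,0,0,0,0,0,-35]
  ]
}}

```text
time_s: 5.62
tool_pos: [0.4574, -0.1737, 0.2625]
eef_rot: [0.171, -0.557, 0.774, 0.248]
wrist_force: [-0.5, 0.3, -1.1]
opening: 0.0112
grasp_force: 55.8
```

Call:
{"api": "send_rows", "payload": {
  "rows": [
    [225,0,0,0,0,0,-7],
    [225,0,0,0,0,0,-14],
    [225,0,0,0,0,0,-21],
    [225,0,0,0,0,0,-28],
    [225,0,0,0,0,0,-35]
  ]
}}

```text
time_s: 6.03
tool_pos: [0.4574, -0.1737, 0.2625]
eef_rot: [-0.238, 0.764, -0.57, -0.185]
wrist_force: [-0.3, 0.1, -0.4]
opening: 0.0116
grasp_force: 55.8
```

Call:
{"api": "send_rows", "payload": {
  "rows": [
    [225,0,0,0,0,0,-7],
    [225,0,0,0,0,0,-14],
    [225,0,0,0,0,0,-21],
    [225,0,0,0,0,0,-28],
    [225,0,0,0,0,0,-35]
  ]
}}

```text
time_s: 6.45
tool_pos: [0.4574, -0.1737, 0.2625]
eef_rot: [-0.283, 0.9, -0.314, -0.105]
wrist_force: [0.1, -0.0, -0.8]
opening: 0.0112
grasp_force: 55.8
```

Call:
{"api": "send_rows", "payload": {
  "rows": [
    [225,0,0,0,0,0,-7],
    [225,0,0,0,0,0,-14],
    [225,0,0,0,0,0,-21],
    [225,0,0,0,0,0,-28],
    [225,0,0,0,0,0,-34]
  ]
}}

```text
time_s: 6.87
tool_pos: [0.4574, -0.1737, 0.2625]
eef_rot: [-0.301, 0.953, -0.037, -0.018]
wrist_force: [-0.7, 0.3, -2.2]
opening: 0.0114
grasp_force: 55.8
```

Call:
{"api": "send_rows", "payload": {
  "rows": [
    [225,0,0,0,0,0,-5],
    [225,0,0,0,0,0,-6],
    [225,0,0,0,0,0,-6],
    [225,0,0,0,0,0,-6]
  ]
}}

```text
time_s: 7.2
tool_pos: [0.4575, -0.1739, 0.2629]
eef_rot: [-0.301, 0.954, 0.009, -0.003]
wrist_force: [0.4, -0.2, -1.4]
opening: 0.0111
grasp_force: 55.8
```

```bash
cat >> h.py <<'E'
def back(d,dy=0,dz=0):  # flipped home pose drawn out d mm
    h=np.load('home.npz');X,Y,Z=bed();r=rot(h['r']);z=r.as_matrix()[:,2]
    return h['p']-z*d*.001+.001*(Y*dy+Z*dz),r*R.from_rotvec([0,0,np.pi])
E
python3 - <<'E'
from h import *
import cv2
s=sense();print(inbed(),s['q'].round(2),s['wrist_force'].round(1),s['time_s']);print(rel(*back(130)))
for n,(x,y) in {'scene':(160,100),'top':(220,150)}.items():
  a=cv2.cvtColor(capture(n),cv2.COLOR_RGB2BGR);i=a[y:y+130,x:x+130];cv2.imwrite(f'pics/{n}5.png',a)
  i=cv2.resize(i,None,fx=3,fy=3,interpolation=cv2.INTER_CUBIC)
  j=i if n=='scene' else j
  if n=='top': cv2.imwrite('pics/v5.png',np.hstack([j,i]))
E
```

```text
[ 2.156e+02 -1.000e-01  2.100e+00] [-0.39  0.01  0.17 -0.6  -1.93  1.82] [ 0.4 -0.2 -1.4] 7.2
(array([ 0.2, -0.5,  8.8]), array([-0.04,  0.1 , -0.19]))
```

View pics/v5.png

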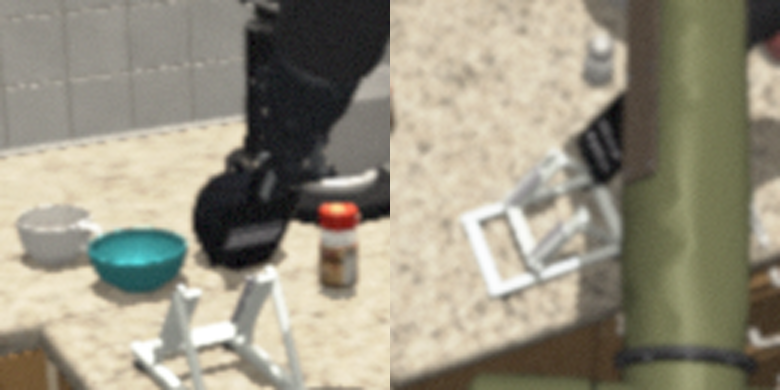

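The teeth now face up in the top view, at (602,145). The plate outline matches its position before the flip. I'll insert slowly, about 1 mm above ledge level.

```bash
python3 - <<'E'
from h import *
print(rel(*back(85,0,1.2)))
E
```

```text
(array([ 0.2, -1.6, 54. ]), array([-0.03,  0.08, -0.14]))
```

Call:
{"api": "send_rows", "payload": {
  "rows": [
    [225,0,-1.5,10,0,0,0],
    [225,0,-1.5,22,0,0,0],
    [225,0,-1.5,34,0,0,0],
    [225,0,-1.5,44,0,0,0],
    [225,0,-1.5,50,0,0,0]
  ]
}}

```text
time_s: 7.72
tool_pos: [0.4568, -0.143, 0.2218]
eef_rot: [-0.302, 0.953, 0.01, -0.003]
wrist_force: [1.3, 0.6, -0.3]
opening: 0.0112
grasp_force: 55.9
```

```bash
python3 - <<'E'
from h import *
s=sense();print(inbed(),(np.array(bed())@s['wrist_force']).round(1));print(rel(*back(50,0,1.2)))
E
```

```text
[164.3  -0.3   3.9] [-0.6  1.3  0.4]
(array([ 0.6,  0.1, 37.5]), array([-0.08,  0.14, -0.08]))
```

Call:
{"api": "send_rows", "payload": {
  "rows": [
    [225,0,0,6,0,0,0],
    [225,0,0,12,0,0,0],
    [225,0,0,18,0,0,0],
    [225,0,0,24,0,0,0],
    [225,0,0,30,0,0,0]
  ]
}}

```text
time_s: 8.13
tool_pos: [0.4565, -0.1275, 0.199]
eef_rot: [-0.3, 0.954, 0.01, -0.002]
wrist_force: [-7.7, -17.7, 25.7]
opening: 0.0115
grasp_force: 61.3
```

```bash
python3 - <<'E'
from h import *
s=sense();print(inbed(),(np.array(bed())@s['wrist_force']).round(1),s['wrist_torque'].round(2));print(rel(*back(20,0,.8)))
E
```

```text
[136.7  -0.3   3.5] [31.2 -8.   0.4] [-1.    1.87  1.23]
(array([ 0.5,  0. , 39.9]), array([ 0.09,  0.06, -0.04]))
```

Jammed: a +x force of 31 N and a y force of −8 N, as the plate's shoulder meets the narrowing walls. The insert sits too far toward +y, so I'll back off, shift toward −y and retry.

Call:
{"api": "send_rows", "payload": {
  "rows": [
    [225,0,0,-6,0,0,0],
    [225,0,0,-10,0,0,0],
    [225,-3,0,-10,0,0,0],
    [225,-3,0,-10,0,0,0],
    [225,-3,0,-6,0,0,0]
  ]
}}

```text
time_s: 8.55
tool_pos: [0.4539, -0.1308, 0.2037]
eef_rot: [-0.301, 0.954, 0.01, -0.002]
wrist_force: [-0.3, -0.1, 0.7]
opening: 0.0114
grasp_force: 56.1
```

Call:
{"api": "send_rows", "payload": {
  "rows": [
    [225,0,0,3,0,0,0],
    [225,0,0,6,0,0,0],
    [225,0,0,8,0,0,0],
    [225,0,0,8,0,0,0]
  ]
}}

```text
time_s: 8.88
tool_pos: [0.4535, -0.1254, 0.1963]
eef_rot: [-0.301, 0.953, 0.01, -0.003]
wrist_force: [0.3, 0.5, -1.5]
opening: 0.011
grasp_force: 56.0
```

```bash
python3 - <<'E'
from h import *
s=sense();print(inbed(),(np.array(bed())@s['wrist_force']).round(1),s['wrist_torque'].round(2));print(rel(*back(20,0,.8)))
E
```

```text
[133.2  -3.2   3.7] [-1.5  0.3 -0.5] [-1.73  0.01 -0.02]
(array([ 3.5,  0.3, 36.4]), array([-0.05,  0.12, -0.05]))
```

Call:
{"api": "send_rows", "payload": {
  "rows": [
    [225,0,0,5,0,0,0],
    [225,0,0,10,0,0,0],
    [225,0,0,15,0,0,0],
    [225,0,0,15,0,0,0]
  ]
}}

```text
time_s: 9.22
tool_pos: [0.4532, -0.1164, 0.1835]
eef_rot: [-0.302, 0.953, 0.01, -0.003]
wrist_force: [1.2, -0.3, 0.0]
opening: 0.0112
grasp_force: 56.0
```

```bash
python3 - <<'E'
from h import *
s=sense();M=np.array(bed());print(inbed(),(M@s['wrist_force']).round(1),(M@s['wrist_torque']).round(2));print(rel(*back(0,0,0)))
E
```

```text
[117.6  -3.4   3.8] [ 0.2  1.1 -0.2] [-0.01 -1.78  0.04]
(array([ 3.7,  1.2, 40.8]), array([-0.08,  0.15, -0.06]))
```

Call:
{"api": "send_rows", "payload": {
  "rows": [
    [225,0,0,6,0,0,0],
    [225,0,0,12,0,0,0],
    [225,0,0.5,18,0,0,0],
    [225,0,0.5,24,0,0,0],
    [225,0,0.5,30,0,0,0]
  ]
}}

```text
time_s: 9.63
tool_pos: [0.4533, -0.0999, 0.1593]
eef_rot: [-0.301, 0.953, 0.01, -0.002]
wrist_force: [0.4, 0.4, -0.0]
opening: 0.0108
grasp_force: 56.1
```

```bash
python3 - <<'E'
from h import *
s=sense();M=np.array(bed());print(inbed(),(M@s['wrist_force']).round(1),(M@s['wrist_torque']).round(2));print(rel(*back(0,0,0)))
E
```

```text
[88.3 -3.1  3.4] [-0.3  0.4  0.3] [-0.07 -1.38  0.03]
(array([ 3.3,  0.7, 11.5]), array([-0.04,  0.07, -0.04]))
```

Call:
{"api": "send_rows", "payload": {
  "rows": [
    [225,0,0.5,4,0,0,0],
    [225,0,0.5,7,0,0,0],
    [225,0,0.5,10,0,0,0],
    [225,0,0.5,12,0,0,0],
    [225,0,0.5,12,0,0,0]
  ]
}}

```text
time_s: 10.05
tool_pos: [0.4533, -0.0935, 0.1498]
eef_rot: [-0.301, 0.953, 0.01, -0.002]
wrist_force: [0.3, 3.3, 1.5]
opening: 0.0111
grasp_force: 56.1
```

```bash
python3 - <<'E'
from h import *
s=sense();M=np.array(bed());print(inbed(),(M@s['wrist_force']).round(1),(M@s['wrist_torque']).round(2));print(rel(*back(0,0,0)))
E
```

```text
[76.8 -3.   3.2] [-0.7  0.3  3.6] [-0.14 -0.44 -0.15]
(array([3.2, 0.5, 0. ]), array([-0.05,  0.06, -0.01]))
```

Call:
{"api": "send_rows", "payload": {
  "rows": [
    [225,0,0,1,0,0,0],
    [225,0,0,2,0,0,0],
    [225,0,0,3,0,0,0],
    [225,0,0,3,0,0,0]
  ]
}}

```text
time_s: 10.38
tool_pos: [0.4534, -0.0934, 0.1497]
eef_rot: [-0.3, 0.954, 0.011, -0.001]
wrist_force: [-1.6, -2.5, 11.7]
opening: 0.0112
grasp_force: 58.0
```

```bash
python3 - <<'E'
from h import *
s=sense();M=np.array(bed());print(inbed(),(M@s['wrist_force']).round(1),(M@s['wrist_torque']).round(2))
E
```

```text
[76.7 -2.8  3.2] [10.9 -1.7  4.7] [-0.18  0.53  1.05]
```

It is against the stop: the same reading as home, and 11 N rising. I'll relax the push, open and withdraw.

Call:
{"api": "send_rows", "payload": {
  "rows": [
    [225,0,0,-2.5,0,0,0],
    [215,0,0,-2.5,0,0,0],
    [180,0,0,-2.5,0,0,0],
    [130,0,0,-2.5,0,0,0],
    [130,0,0,-2.5,0,0,0]
  ],
  "grip_force": 20
}}

```text
time_s: 10.8
tool_pos: [0.453, -0.0938, 0.1488]
eef_rot: [-0.301, 0.954, 0.01, -0.003]
wrist_force: [0.2, -0.3, 0.6]
opening: 0.0417
grasp_force: 0.0
```

Call:
{"api": "send_rows", "payload": {
  "rows": [
    [130,0,0,0,0,0,0],
    [130,0,0,-10,0,0,0],
    [130,0,0,-30,0,0,0],
    [130,0,0,-55,0,0,0],
    [130,0,0,-85,0,0,0]
  ]
}}

```text
time_s: 11.22
tool_pos: [0.4536, -0.1428, 0.2194]
eef_rot: [-0.301, 0.953, 0.01, -0.003]
wrist_force: [-0.1, 0.3, 0.3]
opening: 0.0419
grasp_force: 0.0
```

Call:
{"api": "send_rows", "payload": {
  "rows": [
    [130,0,0,-25,0,0,0],
    [130,0,0,-50,0,0,0],
    [130,0,0,-60,0,0,0],
    [130,0,0,-60,0,0,0],
    [130,0,0,-60,0,0,0]
  ]
}}

```text
time_s: 11.63
tool_pos: [0.4548, -0.1768, 0.2675]
eef_rot: [-0.301, 0.953, 0.01, -0.002]
wrist_force: [-0.0, 0.0, -0.5]
opening: 0.0417
grasp_force: 0.0
```

```bash
python3 - <<'E'
from h import *
import cv2
s=sense();print(inbed(),s['wrist_force'].round(1),s['opening'],s['time_s'])
for n,(x,y) in {'scene':(160,100),'top':(220,150)}.items():
  a=cv2.cvtColor(capture(n),cv2.COLOR_RGB2BGR);i=a[y:y+130,x:x+130]
  i=cv2.resize(i,None,fx=3,fy=3,interpolation=cv2.INTER_CUBIC)
  j=i if n=='scene' else j
  if n=='top': cv2.imwrite('pics/v6.png',np.hstack([j,i]))
E
```

```text
[221.1  -2.9   2.5] [-0.   0.  -0.5] 0.041696468591472656 11.6333
```

View pics/v6.png

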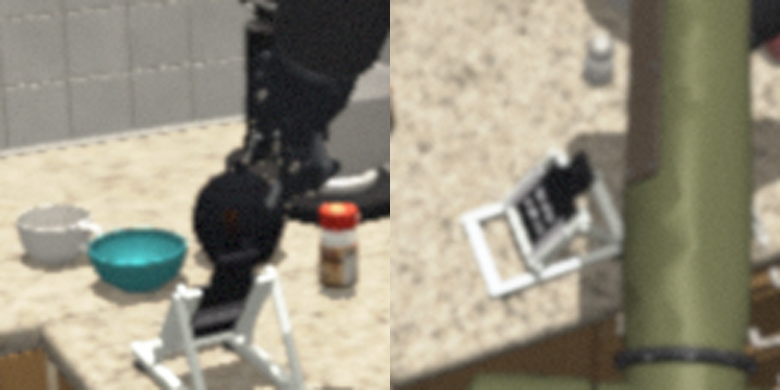

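The insert sits in the bed with both tooth rows up at (537,210) in the top view and the grip uppermost. The gripper is clear of it and the bystanders look unmoved.

```bash
python3 -c "
from cell import *
print(job_done())"
```

```text
the job is handed in; nothing more can be done
None
```

The insert is back in the slicer with its teeth up, pushed against the end stop and released, and the job was handed in at about 12 s. On the first try the insert caught lightly where the channels narrow (about 32 N at the wrist), and it went in freely after a 3 mm sideways shift.

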